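Show a stored print head's nozzle to the bench microscope

TASK

The spare print head stands in its dock under a loose dust cover: take the cover off and stand it upright on the bare table clear of the dock, then draw the head straight up out of the dock and tilt it so that its nozzle points squarely into the slanted lens of the bench microscope, with the nozzle tip on the lens axis about 50 mm in front of the glass. Do not touch the microscope, leave the other things on the table where they are, and finish still holding the head there, steady, in the gripper.

Things in the scene. Friction and masses are not known exactly. Their poses are not given: they have to be found in the camera images.
- dock: fixed dock: black base plate 112 (x) x 104 (y) x 12 mm, on it a grey block 60 x 56 mm, top 40 mm above the table, with a 24 x 20 mm opening 28 mm deep in its middle in which the head's nozzle end stands. Origin: centre of the underside, on the table; z up. The table 430 mm straight ahead of the robot base and 90 mm around is bare: room for the cover
- cover: loose white dust cover, open below, 92 (x) x 84 (y) mm, 102 mm high, walls 3 mm, about 130 g; on top in the middle a black grip block 40 (x) x 22 (y) mm, 30 mm high. At the start it stands on the dock's base plate (rim 12 mm above the table), over the head with 4 mm of air or more, turned like the dock within 3 degrees. Origin: centre of the lower rim; z up
- head: print head, about 180 g: finned aluminium body 44 (x) x 36 (y) mm, below it heater block and brass nozzle. Origin: nozzle tip; z runs from the tip up through the body, which begins 26 and ends 84 mm from the tip (fittings to 91). Fan 7 mm out on the +x side. In the dock: upright, axes as the dock's, tip 14 mm above the table; free after rising 26 mm, not locked
- lens (a point): centre of the microscope's lens glass, on the upper end of a barrel 42 mm across, about 100 mm above the table. z is the lens axis, out of the glass, up and roughly towards the robot, 27 to 44 degrees from vertical. Nozzle squarely into the lens: head z parallel to this z, tip on this axis. The head's turn about its own long axis does not matter
- scope: microscope: black base 130 (x) x 90 (y) x 14 mm fixed to the table, two aluminium cheeks up to 88 mm high with pivots (82 mm over all) and the stiff tilting barrel between them. Origin on the table, 20 mm in front of the pivot and 45 mm behind the base's front edge; faces its own -x. Dock and microscope stand on opposite sides of centre, either way round
- jar: bystander, to be left alone: low round clear jar with a black screw lid, 54 mm across, 75 mm high; stands between dock and microscope, towards the far side. Origin: centre of its foot
- scraper: bystander, to be left alone: long flat scraper, 200 mm, lying at the left edge of the work area. Origin: under its middle
- driver: bystander, to be left alone: screwdriver, 170 mm, lying at the right edge of the work area. Origin: under its middle
- gear: bystander, to be left alone: grey printed toothed wheel lying flat, 68 mm across, 22 mm high with its hub, between dock and microscope. Origin: centre of its underside
- pot: bystander, to be left alone: empty black cup, 70 mm across, 80 mm high, far out on the right. Origin: centre of its foot
- glue: bystander, to be left alone: slim white bottle, 44 mm across, 100 mm high, far out on the left. Origin: centre of its foot
Not all that is in view belongs to the job. What is shaped like the dock but pink or red is not meant.

How it is judged:
By the outcome, as a careful person would: the job done as asked, in the order asked, and still so for the second after the job is handed in, while the arm keeps its last pose, push and grip.
It also fails if it takes over 56 s, if anything falls off the work surface, if the arm or the gripper's body presses on something with over 40 N, if the wrist force passes 120 N, or if a joint passes its speed limit or range.

ROBOT

A 7-joint arm with a two-finger parallel gripper is mounted at the origin on the work surface. World frame = base frame: x ahead of the robot, y to its left, z up, the work surface at z = 0. Lengths are in m, angles in rad, forces in N, time in s.
With the tool pointing down it reaches from about 0.375 to 0.925 m from the base axis. Payload 3.1 kg.
Tool frame: the origin (TCP) lies between the finger pads; the fingertips stand 19 mm ahead of it and the grasp point (between the pads) is the TCP; z points along the fingers, y is the direction in which the jaws open and shut (so a half turn about z gives the same grasp; the last joint's range is limited). The gripper opens to 85 mm and grips with 20 to 120 N. Pads are 22 mm wide; open, the fingers measure 114 mm over their backs; the gripper's body (76 mm by 85 mm) begins 54 mm behind the grasp point. The pads swing forward as they close: fully open they stand 13 mm farther back than shut.
Start: joints at [1.181, 0.383, 0.044, 1.598, -0.018, 1.161, -0.05], TCP at [0.187, -0.623, 0.25] pointing down, gripper open.
Joint ranges: [-2.61, 2.61], [-0.41, 2.15], [-1.48, 1.57], [0, 2.5], [-1.57, 4.71], [0.05, 1.97], [-2.85, 2.85]. Speed limits (rad/s): [2.79, 2.79, 3.14, 3.14, 3.14, 3.14, 3.14].

INTERFACE

Orientations are given as a unit quaternion [x, y, z, w].
In Python, from bench import move_ptp, movel, move_j, move_gripper, pause, inverse_kinematics, read_camera, camera_params, MotionError, sign_off, look_for, tip_of, read_time_s, read_qpos, read_joint_vel, read_effort, read_eef_pos, read_tcp_rot, read_ft_force, read_ft_torque, read_finger_gap gives the robot as it stands. Calls block until the motion is done:
- move_ptp(position, orientation): joint-space move of the TCP to a pose.
- movel(position, orientation=None, speed=0.15): straight line of the TCP; orientation=None keeps the orientation; speed is the mean speed in m/s.
- move_j(angles): joint-space move.
- move_gripper(opening, effort=None): finger opening in m; effort is the grip in N (None keeps the last); returns when the fingers have stopped.
- pause(seconds).
- inverse_kinematics(position, orientation): joint angles nearest the present ones, or None.
- read_camera(name): name is "side" or "top"; returns the picture (384x512x3 uint8, red, green, blue); there is no depth.
- camera_params(name): a dict with "K" (3x3 intrinsics, pixels), "camera_from_world" (4x4, takes a point from world to camera coordinates). Camera axes: x right, y down, z forward; pixel columns grow to the right and rows downward; lengths in m; the calibration is good to about 2 mm. A picture is of the moment at which its call begins. camera_params takes no time and is no camera call.
A pose or a line that the arm cannot do raises MotionError and nothing moves.
- sign_off(): hands the job in, once; it reports no verdict.
Trained networks look in the newest picture that a camera, given by its name, has taken for a name from the list of things; names that differ only in an ending like _2 or _b are one class to them, and where a whole thing is asked for, a point or a joint stands for the part that bears it (a point fixed in the world has none). Each returns a list of dicts, best first, with "confidence" (0 to 1); they miss things now and then, are a little off and sometimes report something else, mostly with a low value. They report only what shows in the picture. A call takes as long as a camera call. They do not tell look-alikes from the thing itself.
- look_for(camera, name): "at" ([column, row] in pixels, amid what is visible of it).
- tip_of(camera, name): "at" ([column, row] in pixels: a listed point, or the origin of a listed thing).
Readings, each from a call of its own:
- read_time_s(): time.
- read_qpos(): joint angles.
- read_joint_vel(): joint speeds.
- read_effort(): joint torques, N m.
- read_eef_pos(): TCP position.
- read_tcp_rot(): TCP orientation.
- read_ft_force(): force on the tool from outside, world axes, zero at the start.
- read_ft_torque(): the same for the moment, N m.
- read_finger_gap(): finger opening in m.
Only numpy, scipy, OpenCV 4.12 (cv2) and the standard library are available. Lean on these libraries where they do the work, as an engineer would, in place of code of your own. Each camera call takes 0.05 s, during which the arm holds its last target. There are 200 camera calls.

## Working session

There is one attempt and no reset: what is moved stays moved. The work goes in short steps, each a Python script; the robot and the scene stay as the last script left them, time stands still between calls to the robot, and variables do not carry over. Pictures are saved under pics/ and viewed, about 8 in all and at most 12, crops included, and the job is handed in when it is done.

```bash
mkdir -p pics; ls
cat > h.py <<'E'
import numpy as np, cv2
from bench import *
from scipy.spatial.transform import Rotation as R
def snap(c,f):
    im=read_camera(c); cv2.imwrite(f'pics/{f}.png',im[:,:,::-1]); return im
def P(c):
    p=camera_params(c); return np.array(p["K"]),np.array(p["camera_from_world"])
def ray(c,uv):
    K,T=P(c); d=T[:3,:3].T@np.linalg.inv(K)@[uv[0],uv[1],1]; return -T[:3,:3].T@T[:3,3], d/np.linalg.norm(d)
def proj(c,X):
    K,T=P(c); x=K@(T[:3,:3]@np.asarray(X,float)+T[:3,3]); return x[:2]/x[2]
def atz(c,uv,z):
    o,d=ray(c,uv); return o+d*(z-o[2])/d[2]
def tri(a,b):
    (o1,d1),(o2,d2)=ray('side',a),ray('top',b)
    s=np.linalg.lstsq(np.c_[d1,-d2],o2-o1,rcond=None)[0]
    p,q=o1+s[0]*d1,o2+s[1]*d2; return (p+q)/2,np.linalg.norm(p-q)
E
python3 - <<'E'
from h import *
np.set_printoptions(precision=3,suppress=True)
a=snap('side','s0');b=snap('top','t0')
cv2.imwrite('pics/both0.png',cv2.resize(np.hstack([a,b])[:,:,::-1],None,fx=.78,fy=.78))
for c in('side','top'):
    K,T=P(c);print(c,K[0,0],-T[:3,:3].T@T[:3,3],T[2,:3])
    for n in('dock','cover','scope','lens','head','jar','gear','pot','glue','scraper','driver'):
        for f in(look_for,tip_of):
            try: print(c,n,f.__name__,[(np.round(r['at'],1).tolist(),round(r['confidence'],2)) for r in f(c,n)][:3])
            except Exception as e: print(n,f.__name__,e)
print(read_time_s())
E
```

```text
pics
side 377.6787331144094 [ 0.483 -1.08   1.076] [ 0.051  0.717 -0.695]
side dock call [([219.7, 338.4], 0.97), ([198.2, 229.2], 0.77), ([255.7, 249.5], 0.5)]
side dock call [([202.2, 233.3], 0.9), ([218.1, 338.8], 0.8), ([259.1, 243.5], 0.77)]
side cover call [([258.2, 232.7], 0.68)]
side cover call []
side scope call [([251.6, 154.9], 0.77)]
side scope call [([246.7, 160.1], 0.82)]
side lens call [([253.7, 142.9], 0.41)]
side lens call [([250.0, 139.2], 0.61)]
side head call []
side head call []
side jar call [([287.3, 182.5], 0.78), ([251.9, 143.4], 0.56)]
side jar call [([284.7, 186.5], 0.67)]
side gear call [([287.0, 181.5], 0.67), ([255.5, 194.4], 0.51)]
side gear call [([255.2, 195.3], 0.58)]
side pot call [([247.1, 285.1], 0.64)]
side pot call [([247.6, 293.3], 0.83)]
side glue call [([246.9, 120.2], 0.73), ([256.3, 233.9], 0.62)]
side glue call [([247.1, 140.2], 0.66), ([247.5, 127.7], 0.53)]
side scraper call [([200.4, 133.5], 0.62)]
side scraper call [([204.4, 135.5], 0.78)]
side driver call [([257.7, 230.8], 0.67), ([216.2, 278.7], 0.64)]
side driver call [([245.9, 156.
[... 534 characters left out ...]
1)]
top head call []
top head call [([349.2, 237.6], 0.44)]
top jar call [([225.7, 148.4], 0.6), ([167.5, 178.5], 0.45), ([344.1, 226.1], 0.44)]
top jar call [([226.9, 149.0], 0.8)]
top gear call [([231.4, 182.9], 0.67)]
top gear call [([230.7, 184.2], 0.67)]
top pot call [([354.0, 196.0], 0.66)]
top pot call [([351.1, 196.8], 0.84)]
top glue call [([105.2, 180.0], 0.55), ([302.0, 180.2], 0.5)]
top glue call [([164.9, 186.0], 0.65), ([107.9, 181.8], 0.52), ([114.6, 238.2], 0.34)]
top scraper call [([107.0, 245.9], 0.82)]
top scraper call [([112.0, 239.3], 0.8)]
top driver call [([343.9, 225.7], 0.5)]
top driver call [([349.0, 236.2], 0.75), ([232.4, 184.1], 0.51), ([108.0, 179.3], 0.49)]
2.3
```

View pics/both0.png

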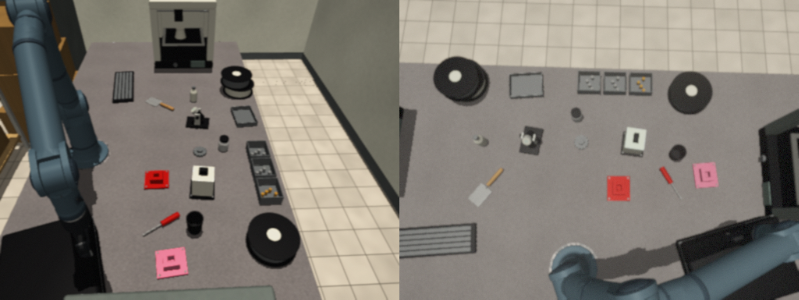

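The combined view shows three dock-like things, in top-camera pixels: red (280,241), pink (393,228), and the black-plated one under the white cover (302,181). The description fits the last one: black base, cover on top. The microscope is at (168,180). I'll enlarge both to confirm.

Run:
```python
from h import *
np.set_printoptions(precision=4,suppress=True)
s=cv2.imread('pics/s0.png');t=cv2.imread('pics/t0.png')
def cr(im,u,v,r=28,k=10): return cv2.resize(im[v-r:v+r,u-r:u+r],(390,295*0+390),interpolation=cv2.INTER_CUBIC)
row1=np.hstack([cr(s,258,235),cr(t,302,181)]);row2=np.hstack([cr(s,250,152),cr(t,167,180)])
cv2.imwrite('pics/c0.png',cv2.resize(np.vstack([row1,row2]),(600,600)))
print('cover',tri([258.2,232.7],[302.1,180.6])); print('scope',tri([246.7,160.1],[165.1,182.2])); print('lens',tri([250,139.2],[161.5,180.3]))
for n,a,b in(('jar',(284.7,186.5),(226.9,149)),('gear',(255.2,195.3),(230.7,184.2)),('pot',(247.6,293.3),(351.1,196.8)),('glue',(247.1,127.7),(107.9,181.8))): print(n,*tri(a,b))
for q in inverse_kinematics([.43,0,.25],[1,0,0,0]),: print(q)
print(read_tcp_rot())
```

```text
cover (array([ 0.5625, -0.2567,  0.069 ]), np.float64(0.006356770019645355))
scope (array([ 0.5515,  0.2415, -0.0183]), np.float64(0.0254936492345433))
lens (array([0.5489, 0.2327, 0.0991]), np.float64(0.007604969399260763))
jar [0.686  0.0158 0.0233] 0.0034504543727921612
gear [ 0.5633 -0.0014 -0.0072] 0.0028703084569870257
pot [ 0.5212 -0.4462  0.    ] 0.010312962873857136
glue [0.5509 0.4468 0.0113] 0.004199659226057756
[ 0.5881 -0.0149 -0.6681  2.0703 -0.0104  1.083  -1.6459]
[ 0.9894  0.1454  0.     -0.    ]
```

View pics/c0.png

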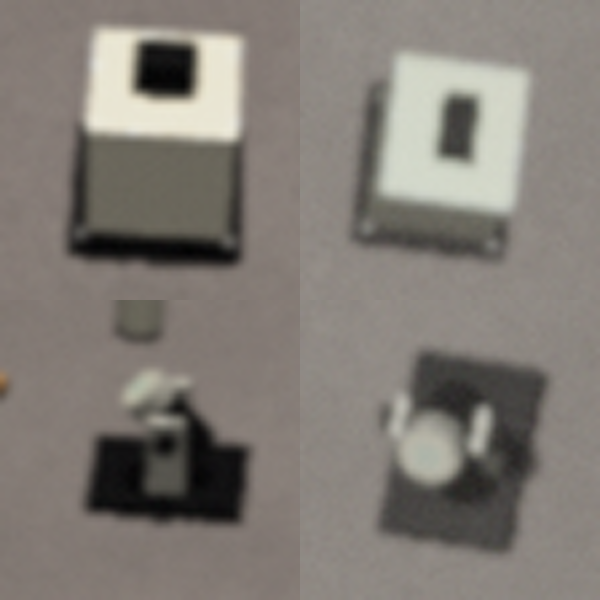

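The crop confirms that the covered dock has the black base plate and the white cover with its black grip, so it is the one meant. Next I'll average frames and fit geometric models.

```bash
cat > fit.py <<'E'
from h import *
from scipy.optimize import minimize
Rz=lambda a:R.from_euler('z',a).as_matrix()
def boxfaces(x0,x1,y0,y1,z0,z1,T,o,cam,tag):
    """visible faces (back-face culled) of a box in a frame (T,o); top last"""
    cen=ray(cam,[0,0])[0]; out=[]
    X=[x0,x1];Y=[y0,y1]
    for n,q in (((-1,0,0),[(x0,y0,z0),(x0,y1,z0),(x0,y1,z1),(x0,y0,z1)]),((1,0,0),[(x1,y0,z0),(x1,y1,z0),(x1,y1,z1),(x1,y0,z1)]),
      ((0,-1,0),[(x0,y0,z0),(x1,y0,z0),(x1,y0,z1),(x0,y0,z1)]),((0,1,0),[(x0,y1,z0),(x1,y1,z0),(x1,y1,z1),(x0,y1,z1)]),
      ((0,0,1),[(x0,y0,z1),(x1,y0,z1),(x1,y1,z1),(x0,y1,z1)])):
        q=np.array(q)@T.T+o
        if (cen-q.mean(0))@(T@n)>0: out.append((tag+str(n),np.array([proj(cam,p) for p in q])))
    return out
def render_res(im,box,polys,off=(0,0),S=8,blur=.6,ret=False):
    u0,v0,u1,v1=box; lab=np.zeros(((v1-v0)*S,(u1-u0)*S),np.uint8); names={}
    for name,p in polys:
        k=names.setdefault(name,len(names)+1)
        q=((p+off-[u0,v0]+.5)*S-.5)*16
        cv2.fillPoly(lab,[q.round().astype(np.int32)],k,shift=4)
    A=np.stack([cv2.GaussianBlur(cv2.resize((lab==k).astype(np.float32),(u1-u0,v1-v0),interpolation=cv2.INTER_AREA),(0,0),blur).ravel() for k in range(len(names)+1)],1)
    B=im[v0:v1,u0:u1].reshape(-1,3).astype(float)
    C=np.linalg.lstsq(A.T@A+1e-3*np.eye(A.shape[1]),A.T@B,rcond=None)[0]
    r=B-A@C
    return (((A@C).reshape(v1-v0,u1-u0,3)) if ret else np.abs(r).clip(0,60).__pow__(2).mean())
E
python3 - <<'E'
from fit import *
np.set_printoptions(precision=4,suppress=True)
I={}
for c in('side','top'):
    L=[read_camera(c).astype(float) for _ in range(8)]
    print(c,'noise',np.std(L,0).mean()); I[c]=np.mean(L,0)
np.savez('avg0.npz',**I)
for _ in range(3):
    print([np.round(tip_of(c,n)[0]['at'],1).tolist() if tip_of(c,n) else 0 for c in I for n in('lens','scope')]) if 0 else None
def cover_polys(cam,p):
    x,y,a,dx,dy,da=p
    T=Rz(a);o=np.array([x,y,0]);T2=Rz(a+da);o2=o+[dx,dy,0]
    return boxfaces(-.056,.056,-.052,.052,0,.012,T,o,cam,'b')+boxfaces(-.046,.046,-.042,.042,.012,.114,T2,o2,cam,'c')+boxfaces(-.02,.02,-.011,.011,.114,.144,T2,o2,cam,'g')
box={'side':(225,205,292,262),'top':(272,150,332,212)}
for cams in(['side'],['top'],['side','top']):
    f=lambda p:sum(render_res(I[c],box[c],cover_polys(c,p)) for c in cams)+ (abs(p[5])/.05)**4
    best=None
    for a0 in(-.15,0.,.15):
        s=minimize(f,[.5625,-.2567,a0,0,0,0],method='Nelder-Mead',options=dict(initial_simplex=np.array([.5625,-.2567,a0,0,0,0])+np.vstack([np.zeros(6),np.diag([.01,.01,.1,.004,.004,.03])]),maxiter=350))
        if best is None or s.fun<best.fun: best=s
    print(cams,best.fun,best.x)
def up(im,b): 
    u0,v0,u1,v1=b; return cv2.resize(im[v0:v1,u0:u1].clip(0,255).astype(np.uint8)[:,:,::-1],(400,400),interpolation=cv2.INTER_CUBIC)
cv2.imwrite('pics/scope.png',np.hstack([up(I['side'],(226,128,276,178)),up(I['top'],(142,155,192,205))]))
print(read_time_s())
E
```

```text
side noise 0.7476026679805826
top noise 1.4016048898003821Traceback (most recent call last):
  File "<stdin>", line 19, in <module>
    res = _minimize_neldermead(fun, x0, args, callback, bounds=bounds,
                               **options)
    fsim[j] = func(sim[j])
              ~~~~^^^^^^^^
    fx = function(np.copy(x), *(wrapper_args + args))
  File "<stdin>", line 16, in <lambda>
  File "<stdin>", line 16, in <genexpr>
  File "<stdin>", line 13, in cover_polys
  File "fit.py", line 6, in boxfaces
    cen=ray(cam,[0,0])[0]; out=[]
        ~~~^^^^^^^^^^^
  File "h.py", line 9, in ray
    K,T=P(c); d=T[:3,:3].T@np.linalg.inv(K)@[uv[0],uv[1],1]; return -T[:3,:3].T@T[:3,3], d/np.linalg.norm(d)
        ~^^^
  File "h.py", line 7, in P
    p=camera_params(c); return np.array(p["K"]),np.array(p["camera_from_world"])
ValueError: time passes only in moves, steps and waits
```

```bash
python3 - <<'E'
s=open('h.py').read()
s=s.replace('''    p=camera_params(c); return np.array(p["K"]),np.array(p["camera_from_world"])''','''    return _P[c]''').replace("def P(c):","_P={c:(lambda p:(np.array(p['K']),np.array(p['camera_from_world'])))(camera_params(c)) for c in('side','top')}\ndef P(c):")
open('h.py','w').write(s)
E
cat > run1.py <<'E'
from fit import *
np.set_printoptions(precision=4,suppress=True)
I=dict(np.load('avg0.npz'))
def cover_polys(cam,p):
    x,y,a,dx,dy,da=p
    T=Rz(a);o=np.array([x,y,0]);T2=Rz(a+da);o2=o+[dx,dy,0]
    return boxfaces(-.056,.056,-.052,.052,0,.012,T,o,cam,'b')+boxfaces(-.046,.046,-.042,.042,.012,.114,T2,o2,cam,'c')+boxfaces(-.02,.02,-.011,.011,.114,.144,T2,o2,cam,'g')
box={'side':(225,205,292,262),'top':(272,150,332,212)}
for cams in(['side'],['top'],['side','top']):
    f=lambda p:sum(render_res(I[c],box[c],cover_polys(c,p)) for c in cams)+ (abs(p[5])/.05)**4
    best=None
    for a0 in(-.12,.12):
        x0=np.array([.5625,-.2567,a0,0,0,0])
        s=minimize(f,x0,method='Nelder-Mead',options=dict(initial_simplex=x0+np.vstack([np.zeros(6),np.diag([.01,.01,.1,.004,.004,.03])]),maxiter=400))
        if best is None or s.fun<best.fun: best=s
    print(cams,best.fun,best.x,'cover xy',best.x[:2]+best.x[3:5],'yaw',best.x[2]+best.x[5])
def up(im,b): 
    u0,v0,u1,v1=b; return cv2.resize(im[v0:v1,u0:u1].clip(0,255).astype(np.uint8)[:,:,::-1],(400,400),interpolation=cv2.INTER_CUBIC)
cv2.imwrite('pics/scope.png',np.hstack([up(I['side'],(226,128,276,178)),up(I['top'],(142,155,192,205))]))
E
time python3 run1.py
```

```text
['side'] 66.83737836344808 [ 0.5642 -0.251  -0.1112  0.0015  0.0019 -0.0047] cover xy [ 0.5657 -0.2491] yaw -0.11586961552703166
['top'] 27.53659458845926 [ 0.5647 -0.2525 -0.1028  0.001   0.0018 -0.0049] cover xy [ 0.5656 -0.2507] yaw -0.10768547934890105
['side', 'top'] 101.47680040131698 [ 0.5641 -0.2531 -0.1065  0.0018  0.0029 -0.0129] cover xy [ 0.5659 -0.2502] yaw -0.11933500108956274
real	0m6.881s
user	0m7.225s
sys	0m0.148s
```

View pics/scope.png

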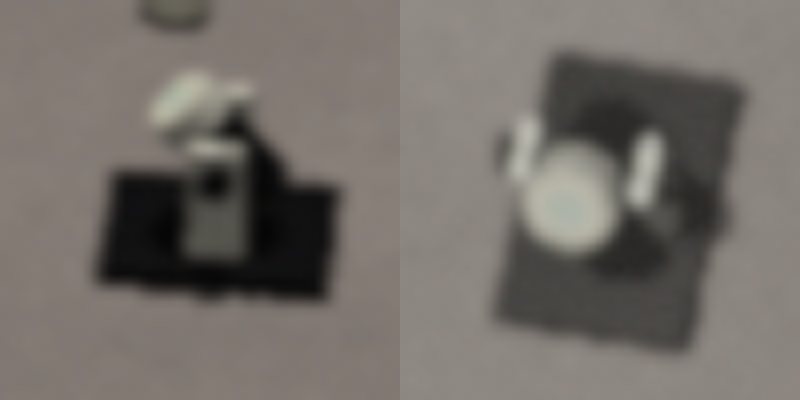

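The enlarged view shows the base clearly. The light lens ring is at (175,105) in the side panel and (570,200) in the top panel, and the pivot knob is at (215,183) in the side panel. Now I'll fit a model of the microscope.

```bash
cat > run2.py <<'E'
from fit import *
np.set_printoptions(precision=4,suppress=True)
I=dict(np.load('avg0.npz'))
th=np.linspace(0,2*np.pi,32,endpoint=False)
def hull(cam,pts): return cv2.convexHull(np.array([proj(cam,p) for p in pts],np.float32))[:,0].astype(float)
def circ(c,z,r):
    u=np.cross(z,[0,1,0.3]);u/=np.linalg.norm(u);v=np.cross(z,u)
    return [c+r*(np.cos(t)*u+np.sin(t)*v) for t in th]
def polys(cam,p):
    x,y,a,lx,lz,t,L1,Lb,yc,wc,zp=p[:11]; T=Rz(a);o=np.array([x,y,0.])
    W=lambda q:T@np.array(q)+o
    z=T@np.array([-np.sin(t),0,np.cos(t)]); c=W([lx,0,lz])
    base=boxfaces(-.045,.085,-.045,.045,0,.014,T,o,cam,'b')
    tc=.008
    def cheek(s): 
        y0,y1=sorted([s*yc,s*(yc+tc)])
        k=circ(W([.02,s*.041,zp]),T@np.array([0,1.,0]),.009)+circ(W([.02,s*yc,zp]),T@np.array([0,1.,0]),.009)
        b=boxfaces(.02-wc,.02+wc,y0,y1,.014,.088,T,o,cam,'k')
        kn=[('n',hull(cam,k))]
        return kn+b if s>0 else b+kn
    bar=[('d',hull(cam,circ(c-z*L1,z,.019)+circ(c-z*Lb,z,.019))),('r',hull(cam,circ(c,z,.021)+circ(c-z*L1,z,.021))),('f',hull(cam,circ(c,z,.021))),('g',hull(cam,circ(c,z,.013)))]
    return base+cheek(1)+(bar+cheek(-1) if cam=='side' else bar[:1]+cheek(-1)+bar[1:])
box={'side':(232,133,272,170),'top':(149,156,190,204)}
x0=np.array([.549,.234,-.16,-.005,.10,.6,.02,.07,.024,.014,.065,0,0,0,0])
st=np.array([.008,.008,.06,.008,.008,.15,.01,.02,.003,.003,.006,.3,.3,.3,.3])
def f(p,cams=('side','top')):
    o={'side':p[11:13],'top':p[13:15]}
    if not(.004<p[6]<p[7]<.13): return 1e4
    return sum(render_res(I[c],box[c],polys(c,p),o[c])/s for c,s in(('side',60),('top',30)) if c in cams)+.05*np.sum((p[11:]/.5)**2)
if __name__=='__main__':
    for t0 in(.5,.75):
        x=x0.copy();x[5]=t0
        for k in range(4):
            s=minimize(f,x,method='Nelder-Mead',options=dict(initial_simplex=x+np.vstack([np.zeros(15),np.diag(st*(1 if k%2==0 else -.6))]),maxiter=900,adaptive=True)); x=s.x
        T=Rz(x[2]);c=T@[x[3],0,x[4]]+[x[0],x[1],0]
        print(s.fun,x,'\n lens',c,'tilt',np.degrees(x[5]),'tilt via pivot',np.degrees(np.arctan2(.02-x[3],x[4]-x[10])))
        # tilt profile
        print([(d,round(f(np.r_[x[:5],np.radians(d),x[6:]]),3)) for d in range(24,50,4)])
    np.save('scope.npy',x)
    out=[]
    for c,o in(('side',x[11:13]),('top',x[13:])):
        u0,v0,u1,v1=box[c]
        for m in(I[c][v0:v1,u0:u1],render_res(I[c],box[c],polys(c,x),o,ret=True)): out.append(cv2.resize(m.clip(0,255).astype(np.uint8)[:,:,::-1],(390,290)))
    cv2.imwrite('pics/fit.png',np.vstack([np.hstack(out[:2]),np.hstack(out[2:])]))
E
time python3 run2.py
```

```text
3.005967592143247 [ 0.5478  0.2283 -0.1453 -0.0034  0.1021  0.6181  0.0211  0.077   0.0231
  0.0155  0.0551 -0.039  -0.0629  0.191   0.0338] 
 lens [0.5445 0.2288 0.1021] tilt 35.41711861010574 tilt via pivot 26.406484909580048
[(24, np.float64(4.139)), (28, np.float64(3.768)), (32, np.float64(3.263)), (36, np.float64(3.017)), (40, np.float64(3.3)), (44, np.float64(3.84)), (48, np.float64(4.426))]
3.014017267858127 [ 0.5477  0.2289 -0.1506 -0.003   0.1015  0.6434  0.0222  0.0748  0.0228
  0.0156  0.0568 -0.0536  0.0472  0.259   0.0517] 
 lens [0.5447 0.2294 0.1015] tilt 36.86393996548115 tilt via pivot 27.225689444983693
[(24, np.float64(4.173)), (28, np.float64(3.737)), (32, np.float64(3.286)), (36, np.float64(3.014)), (40, np.float64(3.221)), (44, np.float64(3.762)), (48, np.float64(4.374))]
real	6m5.679s
user	6m4.010s
sys	0m0.180s
```

View pics/fit.png

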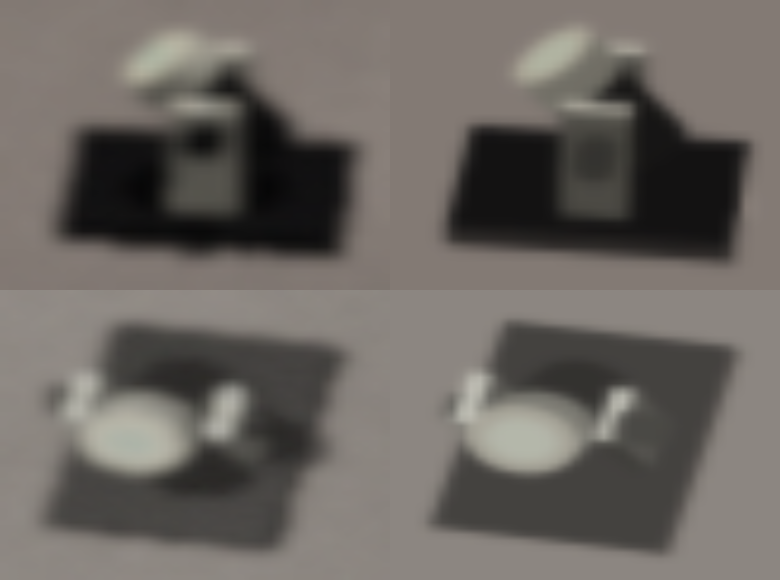

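The fitted model matches the picture in both views. Only the pivot knob sits higher in the image than in the model; corrected to about 66 mm it gives a tilt of about 33°, against 35–37° from the fit. I take the lens as (0.5446, 0.229, 0.1018) with a tilt of 35.5°. Next I'll check reach, then take the cover.

```bash
cat >> h.py <<'E'
def down(a): return (R.from_euler('z',a)*R.from_euler('x',np.pi)).as_quat()
LENS=np.array([.5446,.229,.1018]); YAW=-.148; TILT=np.radians(35.5)
ZL=R.from_euler('z',YAW).apply([-np.sin(TILT),0,np.cos(TILT)])
CX,CY,CA=.5657,-.2500,-.112; DX,DY,DA=.5643,-.2520,-.106
def lensq(phi):  # tool z = -ZL, turned phi about it
    x=np.cross([0,1,0],-ZL); x/=np.linalg.norm(x); z=-ZL; y=np.cross(z,x)
    return (R.from_rotvec(z*phi)*R.from_matrix(np.c_[x,y,z])).as_quat()
E
python3 - <<'E'
from h import *
np.set_printoptions(precision=2,suppress=True)
try:
    for h in(0,np.pi):
        for n,p,q in(('cov',[CX,CY,.138],down(CA+h)),('cup',[CX,CY,.30],down(CA+h)),('place',[.43,0,.126],down(CA+h)),('placeup',[.43,0,.29],down(CA+h)),('head',[DX,DY,.084],down(DA+h)),('hup',[DX,DY,.29],down(DA+h))): print(n,h,inverse_kinematics(p,q))
    for phi in np.arange(0,6.2,np.pi/4):
        print(round(phi,2),inverse_kinematics(LENS+.12*ZL,lensq(phi)),inverse_kinematics(LENS+.19*ZL,lensq(phi)))
except Exception as e: print(repr(e))
h=0
move_ptp([CX,CY,.26],down(CA)); move_gripper(.06,40)
movel([CX,CY,.19],speed=.15)
s=snap('side','s1');t=snap('top','t1')
cv2.imwrite('pics/app.png',np.hstack([cv2.resize(s[190:270,215:305],(400,356)),cv2.resize(t[140:220,260:350],(400,356))])[:,:,::-1])
print(read_time_s(),read_eef_pos(),read_qpos())
E
```

```text
cov 0 [ 0.49  0.45 -0.18  1.76  0.1   0.94 -1.41]
cup 0 [ 0.52  0.3  -0.21  1.61  0.07  1.24 -1.38]
place 0 [ 0.49  0.19 -0.62  2.19  0.15  0.81 -1.91]
placeup 0 [ 0.61 -0.06 -0.67  2.02 -0.04  1.17 -1.73]
head 0 [ 0.48  0.52 -0.16  1.79  0.11  0.84 -1.41]
hup 0 [ 0.52  0.3  -0.21  1.62  0.07  1.22 -1.38]
cov 3.141592653589793 [ 0.79  0.51 -0.56  1.74  0.32  0.98  1.57]
cup 3.141592653589793 [ 0.81  0.34 -0.58  1.6   0.19  1.26  1.66]
place 3.141592653589793 [ 0.73  0.24 -0.88  2.18  0.25  0.83  1.15]
placeup 3.141592653589793 [ 0.74 -0.06 -0.79  2.02 -0.05  1.17  1.43]
head 3.141592653589793 [ 0.77  0.58 -0.53  1.77  0.37  0.89  1.54]
hup 3.141592653589793 [ 0.82  0.35 -0.58  1.61  0.2   1.24  1.67]
0.0 [ 0.18  0.16 -1.04  2.22  1.05  0.75 -0.05] [ 0.22 -0.09 -1.07  2.22  0.68  0.73  0.23]
0.79 [ 0.18  0.16 -1.04  2.22  1.05  0.75 -0.84] [ 0.73 -0.35 -1.42  2.21  0.22  0.58 -0.15]
1.57 [-0.23  0.09 -0.61  2.24  0.96  0.69 -1.58] [ 0.26 -0.1  -1.1   2.22  0.67  0.72 -1.34]
2.36 [-1.08  0.05  0.26  2.27  0.89  0.65 -2.32] [ 0.66 -0.26 -1.4   2.22  0.4   0.62 -1.88]
3.14 [-2.18  0.23  1.49  2.3   0.54  0.47 -2.78] [ 0.66 -0.26 -1.4   2.22  0.4   0.62 -2.66]
3.93 [ 0.36  0.23 -1.24  2.22  1.12  0.82  2.26] [-1.19 -0.11  0.26  2.27  0.81  0.83  2.45]
4.71 [ 0.36  0.23 -1.24  2.22  1.12  0.82  1.48] [-0.5  -0.08 -0.39  2.24  0.75  0.78  1.72]
5.5 [ 0.18  0.16 -1.04  2.22  1.05  0.75  0.73] [ 0.26 -0.1  -1.1   2.22  0.67  0.72  1.02]
6.1167 [ 0.57 -0.25  0.19] [ 0.51  0.39 -0.2   1.72  0.09  1.04 -1.4 ]
```

View pics/app.png

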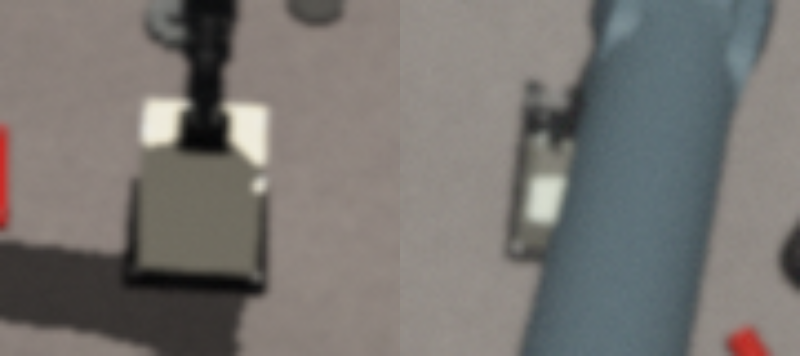

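The side panel shows the gripper centred over the cover at about (205,130). The top view is hidden by the arm. I'll grip, lift and place the cover.

Run:
```python
from h import *
np.set_printoptions(precision=3,suppress=True)
movel([CX,CY,.139],speed=.08); print(read_ft_force())
move_gripper(0,40); print('gap',read_finger_gap(),read_ft_force())
movel([CX,CY,.175],speed=.08); g=read_finger_gap(); print('gap',g,read_ft_force())
if g<.015: raise SystemExit
movel([CX,CY,.295],speed=.2)
s=snap('side','s2')
cv2.imwrite('pics/lift.png',cv2.resize(s[150:270,200:320],(480,480),interpolation=cv2.INTER_CUBIC)[:,:,::-1])
for n in('cover','head','dock'): print(n,[(np.round(r['at'],1).tolist(),round(r['confidence'],2)) for r in tip_of('side',n)][:3])
print('expect head tip',proj('side',[DX,DY,.014]),'cover',proj('side',[CX,CY,.168]))
print(read_time_s(),read_ft_force(),read_finger_gap())
```

```text
[-0.053  0.358  1.256]
gap 0.02106790890137585 [0.17  0.241 2.538]
gap 0.0212388612434246 [-0.135 -0.821 -0.671]
cover [([256.2, 210.0], 0.76)]
head [([262.0, 239.7], 0.52)]
dock [([219.6, 339.2], 0.91), ([203.1, 231.2], 0.75), ([259.1, 242.5], 0.68)]
expect head tip [259.052 241.306] cover [260.822 211.411]
8.875 [ 0.88   0.204 -1.059] 0.021521824409060693
```

View pics/lift.png

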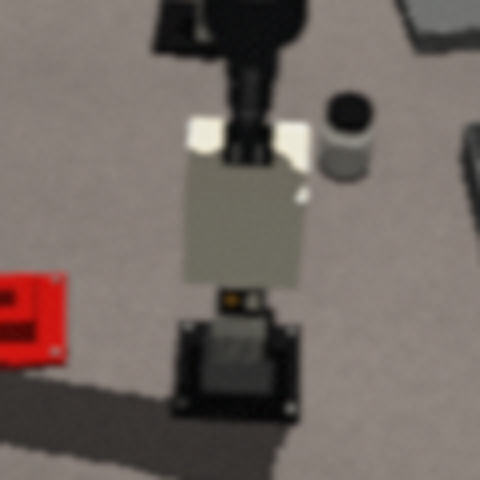

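The cover is lifted clear in the side crop: cover at (245,205), dock at (238,365), head visible at (242,300). Next I'll place it at (0.43, 0).

Run:
```python
from h import *
np.set_printoptions(precision=3,suppress=True)
movel([.43,0,.295],speed=.25)
movel([.43,0,.145],speed=.15)
f0=np.array(read_ft_force())
for z in np.arange(.134,.1225,-.0015):
    movel([.43,0,z],speed=.04); f=np.array(read_ft_force())
    if f[2]-f0[2]>3: break
print('contact z',z,f-f0)
move_gripper(.05); pause(.2)
movel([.43,0,.24],speed=.2)
move_ptp([DX,DY,.22],down(DA)); move_gripper(.075)
s=snap('side','s3');t=snap('top','t3')
cv2.imwrite('pics/placed.png',np.hstack([cv2.resize(s[140:280,180:320],(400,400)),cv2.resize(t[150:270,200:320],(400,400))])[:,:,::-1])
for c in('side','top'):
  for n in('cover','head'): print(c,n,[(np.round(r['at'],1).tolist(),round(r['confidence'],2)) for r in tip_of(c,n)][:2])
print(proj('side',[.43,0,0]),proj('top',[.43,0,0]))
print(read_time_s(),read_qpos())
```

```text
contact z 0.1265 [-3.635 -0.929  9.25 ]
side cover [([222.8, 193.5], 0.95)]
side head [([257.0, 241.5], 0.72)]
top cover [([230.3, 218.5], 0.93)]
top head [([294.7, 185.8], 0.4)]
[221.813 194.622] [228.762 219.25 ]
16.075 [ 0.499  0.359 -0.18   1.699  0.071  1.089 -1.379]
```

View pics/placed.png

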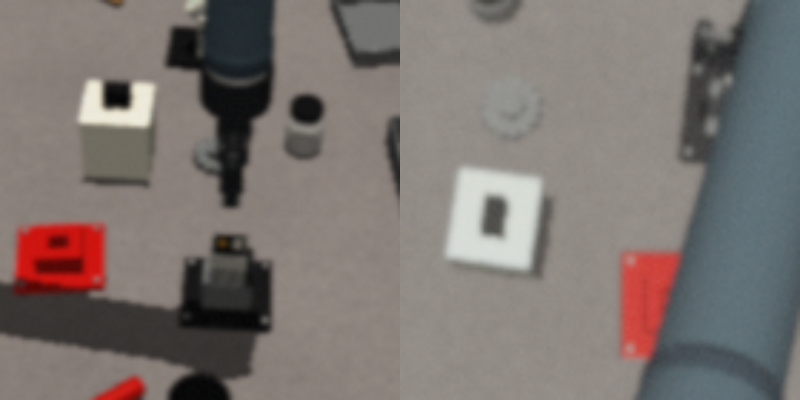

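The cover stands upright at (0.43, 0), at side (118,130) and top (495,220) in the crops. The head is now visible in the dock, so I'll refit the dock and head from this frame, then grasp.

```bash
cat > run3.py <<'E'
from fit import *
np.set_printoptions(precision=4,suppress=True)
I={'side':cv2.imread('pics/s3.png')[:,:,::-1].astype(float)}
b=(238,222,284,258)
def po(p):
    T=Rz(p[2]);o=np.array([p[0],p[1],0]);B=lambda hx,hy,z0,z1,t:boxfaces(-hx,hx,-hy,hy,z0,z1,T,o,'side',t)
    return B(.056,.052,0,.012,'b')+B(.03,.028,.012,.04,'k')+B(.022,.018,.04,.098,'h')+boxfaces(.022,.029,-.015,.015,.045,.09,T,o,'side','f')
f=lambda p:render_res(I['side'],b,po(p))
x=np.array([DX,DY,DA])
for k in(1,-1,1):
    s=minimize(f,x,method='Nelder-Mead',options=dict(initial_simplex=x+k*np.vstack([np.zeros(3),np.diag([.005,.005,.05])]),maxiter=80));x=s.x
print(f([DX,DY,DA]),s.fun,x)
E
time python3 run3.py
```

```text
374.99676364429473 303.1686469966479 [ 0.5626 -0.2557 -0.0643]
real	0m1.721s
user	0m2.007s
sys	0m0.134s
```

```bash
sed -i 's/DX,DY,DA=.*/DX,DY,DA=.5640,-.2530,-.103/' h.py
python3 - <<'E'
from h import *
np.set_printoptions(precision=4,suppress=True)
q=down(DA); ly=R.from_euler('z',DA).apply([0,1,0])
movel([DX,DY,.12],q,speed=.15); movel([DX,DY,.084],speed=.08)
f0=np.array(read_ft_force())
for g in(.046,.041):
    move_gripper(g,20); print('gap',read_finger_gap(),'lat',(np.array(read_ft_force())-f0)@ly)
move_gripper(0,20); pause(.1); f=np.array(read_ft_force())-f0
print('gap',read_finger_gap(),'f',f,'lat',f@ly,'torque',read_ft_torque(),read_eef_pos(),read_time_s())
E
```

```text
gap 0.04579250439432965 lat 1.1232086632441303
gap 0.04101595817535362 lat 0.650017265272251
gap 0.03577069368810823 f [-0.0076  1.3119  1.2191] lat 1.3041418884527871 torque [ 0.1945  0.0433 -0.0233] [ 0.5642 -0.2527  0.0842] 18.425
```

Run:
```python
from h import *
np.set_printoptions(precision=3,suppress=True)
move_gripper(0,50)
p=np.array(read_eef_pos())
movel([p[0],p[1],.125],speed=.06); print('gap',read_finger_gap(),read_ft_force(),read_ft_torque())
movel([p[0],p[1],.30],speed=.2)
q0=np.array(read_qpos())
best=[]
for phi in np.arange(-np.pi,np.pi,np.pi/12):
    a=inverse_kinematics(LENS+.18*ZL,lensq(phi)); b=inverse_kinematics(LENS+.12*ZL,lensq(phi))
    if a is None or b is None: continue
    a,b=np.array(a),np.array(b); best.append((abs(a-q0).max()+abs(b-a).max(),phi,a,b))
best.sort(key=lambda t:t[0])
for b in best[:5]: print(*b)
s=snap('side','s4'); cv2.imwrite('pics/held.png',cv2.resize(s[130:270,190:330],(480,480),interpolation=cv2.INTER_CUBIC)[:,:,::-1])
print(q0,read_time_s(),[(r['at'],r['confidence']) for r in tip_of('side','head')],proj('side',[DX,DY,.23]))
```

```text
gap 0.035427849302174436 [ 0.093 -0.396 -2.189] [ 0.017  0.036 -0.076]
0.9982246677694792 0.7853981633974505 [-0.002 -0.051 -0.86   2.228  0.748  0.742 -0.623] [ 0.013  0.122 -0.858  2.228  1.007  0.721 -0.816]
1.0085963530404412 1.0471975511966 [ 0.06  -0.052 -0.919  2.227  0.745  0.739 -0.881] [ 0.062  0.13  -0.909  2.227  1.018  0.729 -1.084]
1.0933361825049959 1.3089969389957492 [ 0.13  -0.053 -0.985  2.225  0.741  0.735 -1.137] [ 0.12   0.142 -0.971  2.225  1.033  0.739 -1.353]
1.1916909111104277 1.5707963267948992 [ 0.208 -0.056 -1.057  2.223  0.735  0.729 -1.391] [ 0.191  0.159 -1.047  2.223  1.053  0.755 -1.626]
1.2439342463521048 0.5235987755983009 [-0.054 -0.051 -0.812  2.23   0.751  0.745 -0.365] [-0.036  0.114 -0.807  2.23   0.997  0.714 -0.549]
[ 0.504  0.296 -0.183  1.615  0.056  1.239 -1.363] 20.55 [([262.4, 199.7], 0.58), ([260.1, 240.2], 0.51)] [260.984 198.757]
```

View pics/held.png

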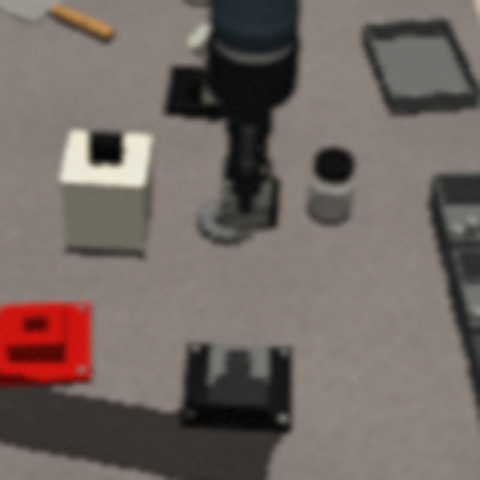

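The head is out of the dock, held at crop (245,200), and the dock at (238,385) is empty. Next I'll check the in-hand offset against the empty dock, and move to the approach pose.

```bash
cat > run4.py <<'E'
from fit import *
np.set_printoptions(precision=4,suppress=True)
I={'side':cv2.imread('pics/s4.png')[:,:,::-1].astype(float)}
b=(238,226,282,258)
def po(p):
    T=Rz(p[2]);o=np.array([p[0],p[1],0]);B=lambda hx,hy,z0,z1,t:boxfaces(-hx,hx,-hy,hy,z0,z1,T,o,'side',t)
    return B(.056,.052,0,.012,'b')+B(.03,.028,.012,.04,'k')+[('o',np.array([proj('side',T@np.array([u*.012,v*.010,.04])+o) for u,v in((-1,-1),(1,-1),(1,1),(-1,1))]))]
f=lambda p:render_res(I['side'],b,po(p))
x=np.array([DX,DY,DA])
for k in(1,-1,1):
    s=minimize(f,x,method='Nelder-Mead',options=dict(initial_simplex=x+k*np.vstack([np.zeros(3),np.diag([.005,.005,.05])]),maxiter=80));x=s.x
print(f([DX,DY,DA]),s.fun,x)
E
python3 run4.py
python3 - <<'E'
from h import *
np.set_printoptions(precision=4,suppress=True)
PHI=1.0472; q=lensq(PHI)
move_ptp(LENS+.18*ZL,q); movel(LENS+.135*ZL,speed=.1); pause(.3)
I={c:np.mean([read_camera(c).astype(float) for _ in range(4)],0) for c in('side','top')}
np.savez('avg1.npz',**I)
tip=LENS+.065*ZL
for c in I:
    for n in('head','lens'): print(c,n,[(np.round(r['at'],1).tolist(),round(r['confidence'],2)) for r in tip_of(c,n)][:2])
    print('expect tip',proj(c,tip),'lens',proj(c,LENS))
up=lambda im,b:cv2.resize(im[b[1]:b[3],b[0]:b[2]].astype(np.uint8)[:,:,::-1],(400,400),interpolation=cv2.INTER_CUBIC)
cv2.imwrite('pics/app2.png',np.hstack([up(I['side'],(215,110,285,180)),up(I['top'],(130,155,200,225))]))
print(read_time_s(),read_finger_gap(),read_ft_force(),read_eef_pos()-(LENS+.135*ZL),R.from_quat(read_tcp_rot()).apply([0,0,1])+ZL)
E
```

```text
390.2947998341765 302.6759348290629 [ 0.5626 -0.2587 -0.136 ]
side head [([236.1, 128.1], 0.46)]
side lens [([246.7, 143.4], 0.67), ([249.5, 128.0], 0.64)]
expect tip [239.3719 128.6019] lens [248.2036 139.4746]
top head [([162.7, 183.9], 0.73), ([153.0, 186.9], 0.68)]
top lens [([162.1, 181.5], 0.6), ([154.3, 185.5], 0.52)]
expect tip [156.3615 187.6502] lens [162.1854 180.2614]
23.9667 0.035481326469591096 [-0.3322 -0.1645 -2.1196] [-0.  0. -0.] [-0.0001  0.0001 -0.0001]
```

View pics/app2.png

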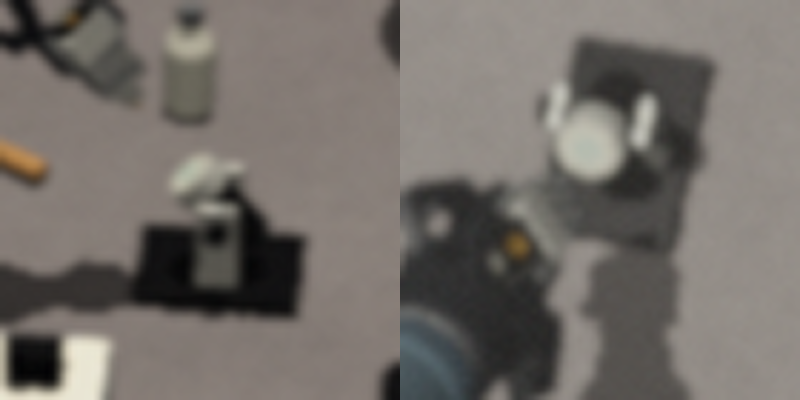

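Run:
```python
from h import *
I=dict(np.load('avg1.npz')); out=[]
q=R.from_quat(lensq(1.0472)); tip=LENS+.065*ZL
for c,(u0,v0) in(('side',(226,114)),('top',(143,163))):
    n=34;k=12
    im=cv2.resize(I[c][v0:v0+n,u0:u0+n].clip(0,255).astype(np.uint8)[:,:,::-1],(n*k,n*k),interpolation=cv2.INTER_CUBIC)
    f=lambda X:tuple(int(v) for v in ((proj(c,X)-[u0,v0]+.5)*k).round())
    cv2.circle(im,f(tip),3,(0,0,255),1); cv2.circle(im,f(LENS),3,(0,0,255),1)
    # head body outline: x half .022, y half .018, heights 26..84 (tool x,y axes)
    X,Y=q.apply([1,0,0]),q.apply([0,1,0])
    for h in(.026,.084):
        cv2.polylines(im,[np.array([f(tip+h*ZL+a*.022*X+b*.018*Y) for a,b in((-1,-1),(1,-1),(1,1),(-1,1))],np.int32)],True,(0,255,255) if h<.05 else (0,255,0),1)
    u=np.cross(ZL,[0,1,0]);u/=np.linalg.norm(u);v=np.cross(ZL,u)
    cv2.polylines(im,[np.array([f(LENS+.021*(np.cos(t)*u+np.sin(t)*v)) for t in np.linspace(0,6.28,40)],np.int32)],True,(255,0,255),1)
    out.append(im[:,:400])
cv2.imwrite('pics/ov.png',np.hstack(out))
```

```text
(no output)
```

View pics/ov.png

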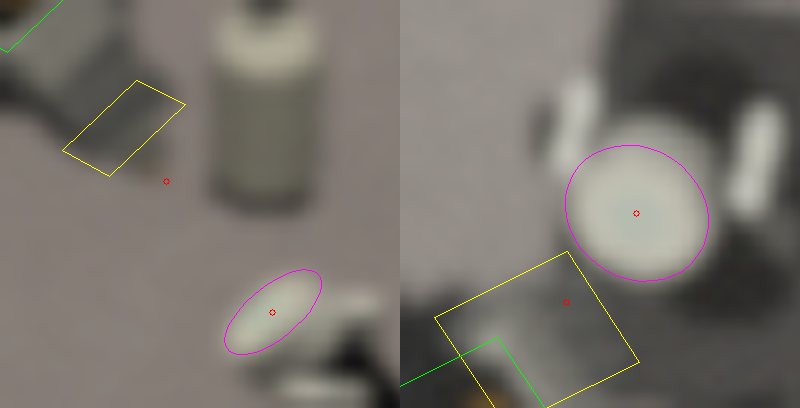

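The magenta lens outline sits on the imaged lens face in both views. The brass nozzle shows at about (157,174), where (166,181) was predicted: 2–4 mm farther out along the axis and about 1 mm sideways. I'll allow 2 mm for that, move in, check and hand in.

Run:
```python
from h import *
np.set_printoptions(precision=4,suppress=True)
P1=LENS+.118*ZL
movel(P1,speed=.05); pause(.6)
s=snap('side','s5');snap('top','t5')
print('tip',[(np.round(r['at'],1).tolist(),round(r['confidence'],2)) for r in tip_of('side','head')][:2],'expect',proj('side',LENS+.05*ZL))
for n,w in(('cover',[.43,0,0]),('jar',[.686,.016,0]),('gear',[.563,-.001,0])): print(n,[(np.round(r['at'],1).tolist(),round(r['confidence'],2)) for r in tip_of('side',n)][:1],proj('side',w))
print(read_time_s(),read_finger_gap(),read_ft_force(),read_eef_pos()-P1,R.from_quat(read_tcp_rot()).apply([0,0,1])+ZL,np.abs(read_joint_vel()).max())
sign_off()
```

```text
tip [([241.9, 132.2], 0.69)] expect [241.4441 131.153 ]
cover [([219.9, 191.6], 0.67)] [221.813 194.622]
jar [([287.1, 188.0], 0.63)] [284.6505 190.4562]
gear [([254.6, 196.6], 0.57)] [254.8309 194.0603]
25.3583 0.03556044438291666 [-0.4719 -0.2073 -1.3275] [-0. -0. -0.] [-0.     -0.0001 -0.    ] 0.0010773786599421124
the job is handed in; nothing more can be done
```

The job is handed in. I lifted the cover off the black-plated dock and stood it upright at (0.43, 0). Then I drew the head straight up out of the dock. I'm holding it with its nozzle pointing into the lens, tilted 35.5° from vertical, with the tip about 50 mm in front of the glass. It finished at 25.4 s, well under the 56 s limit.

**Last checks:**
- **Arm and grip:** the arm is still and within 0.1 mm of its target. The finger gap of 35.6 mm fits the 36 mm body, and the force readings are small.
- **Nozzle tip:** the side camera found it about 1 pixel (roughly 4 mm) from the predicted spot. That is about as fine as the camera resolves.
- **Other things on the table:** the jar and gear were found within 2–4 pixels of their expected spots in the side view, and so was the cover. The scraper, driver, pot and glue were not re-checked at the end.

**What disagreed or stayed uncertain:**
- **Tilt:** the image fit gave 35–37°, while an estimate through the pivot gave about 33°. I used 35.5°, because the lens outline matched both views.
- **Tip distance:** in the approach picture the nozzle looked 2–4 mm farther from the lens than planned. I moved 2 mm closer to allow for it.
- **Head position in the gripper:** two later side-camera fits of the dock differed from the earlier ones by up to 6 mm. They fitted poorly, so I ignored them. The low sideways force when gripping supported the position I used.

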